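Seat the canister lid and hold the seal tester at its third click

ROBOT

A 6-joint arm with a two-finger parallel gripper is mounted at the origin on the work surface. World frame = base frame: x ahead of the robot, y to its left, z up, the work surface at z = 0. Lengths are in m, angles in rad, forces in N, time in s.
With the tool pointing down it reaches from about 0.375 to 0.975 m from the base axis. Payload 3.8 kg.
Tool frame: the origin (TCP) lies midway between the tips of the shut fingers; the grasp point (between the pads) lies grip_depth behind it (grip_depth is the distance from the TCP to the grasp point, in m); z points along the fingers, x is the direction in which the jaws open and shut, and the axes are right-handed (so a half turn about z gives the same grasp; the last joint's range is limited). The gripper opens to 88 mm and grips with 3 to 60 N. Pads are 18 mm wide; open, the fingers measure 123 mm over their backs; the gripper's body (75 mm by 187 mm) begins 45 mm behind the grasp point.
Start: joints at [-0.037, 0.264, 1.604, -0, 1.274, -0.037], TCP at [0.675, -0, 0.239] pointing down, gripper open.
Joint ranges: [-2.63, 2.63], [-0.94, 2.18], [0.31, 2.57], [-1.31, 4.45], [0, 2.66], [-2.55, 2.55]. Speed limits (rad/s): [2.57, 2.57, 3.14, 3.14, 3.14, 3.14].

INTERFACE

Orientations are given as a unit quaternion [w, x, y, z].
In Python, from plant import read_state, camera, sign_off, grip_depth gives the robot as it stands.
- The arm moves only by the shell command python3 -m inch 'ROWS' [OPENING] [FORCE]. ROWS is JSON, a list of rows, each a list of 4 numbers: the shift along the tool's x, y, z in units of 50 mm (1.0 is 50 mm), then the turn about the tool's z in units of 6 degrees (1.0 is 6 degrees). A call has 1 to 5 rows; each row shifts and turns the pose as measured when the row begins, along the tool's axes as they then stand; what a row does not reach is not made up. A row lasts 1/10 s, in which the tool goes at most 50 mm and 8.59 degrees, less where a joint would pass 70% of its speed; a pose out of reach is approached as far as the arm can. A call is refused whole if a number of a shift passes 1 or a number of a turn 1, either way. A call with a gripper value outside its range is refused whole. OPENING is the finger opening in mm, from 0 to 88.1, set as the call begins (- or left out, the last holds). The fingers move at their own pace and stop on an object; FORCE is the grip in N (left out, the last holds). Time passes only in rows, so rows that do not move let the fingers close. It gives the time, the measured TCP pose, the force and the opening at its end, in the units of the state.
- read_state(): the state, without advancing time (a new reading comes with each control period).
- camera(name): name is "scene" or "side" or "wrist"; returns a dict with "image" (480x640x3 uint8, red, green, blue), "fx", "fy", "cx", "cy" (pixels), "cam_to_world" (4x4, takes a point from camera to world coordinates); the wrist camera has in their place "mount" (4x4, takes a point from camera to tool coordinates, whose origin is the TCP and whose axes are the tool frame's). Camera axes: x right, y down, z forward; pixel columns grow to the right and rows downward; lengths in m; the calibration is good to about 2 mm. A picture is of the moment at which its call begins: read the wrist's pose just before it. There is no depth.
- sign_off(): hands the job in, once; it reports no verdict.
The state is a dict: "clock": time; "joint_positions": joint angles; "dq": joint speeds; "joint_efforts": joint torques, N m; "tool_pos": TCP position; "orientation": TCP orientation; "wrist_force": force on the tool from outside, world axes, zero at the start; "moment": the same for the moment, N m; "finger_gap": finger opening in m.
Only numpy, scipy, OpenCV 4.12 (cv2) and the standard library are available. Lean on these libraries where they do the work, as an engineer would, in place of code of your own. Each camera call takes 0.05 s, during which the arm holds its last target. There are 200 camera calls.

TASK

On this packing bench a ceramic canister stands on the round stand of a seal tester with its lid not pushed in: press the lid down until it is fully home. Then turn the bar dial on the tester's control box clockwise (seen from above) past its first and second clicks to the third click, marked with three dots, not on to the end stop, and finish while holding it there against its return spring. Leave the canister standing upright in the stand's rim and do not disturb the other crockery or the ruler.

Things in the scene. Friction and masses are not known exactly. Their poses are not given: they have to be found in the camera images.
- stand: Fixed round grey stand, 160 mm across and 30 mm high, with an aluminium locating rim on top (inner diameter 120 mm, 10 mm high, so its top is 40 mm above the table). Origin: centre of its underside, on the table; z up. The stand and the control box may be on either side.
- canister: White ceramic canister, 108 mm across, 110 mm high, about 0.75 kg, loose, standing on the stand inside the rim (6 mm play all round). Origin: centre of its underside; z up along its axis.
- lid (a joint): How far the canister's lid has been pushed in, in m: 0 to 0.003 at the start, 0.012 when fully home (hard stop; 0.5 mm gap left under the lid's edge). The gasket rubs with about 8 N either way; the lid stays where it is left. It only slides along the canister's axis.
- lid_top (a point): Centre of the flat top of the lid's knob; z up. The lid is a light wooden disc 108 mm across, 10 mm thick, with a round knob 38 mm across and 20 mm high on its middle. The knob's top is 140.5 mm above the canister's underside when the lid is home (170.5 mm above the table), up to 12 mm higher before.
- box: Fixed grey control box, 150 mm (x) by 180 mm (y), top 77 mm above the table. Origin: centre of its underside; x points from its user's side (dark strip, vents) to the far side. The dial stands in the middle of its top. Marks on the panel, 40 to 58 mm from the dial's axis: a line (rest, at +0.6 rad from x, towards +y), then clockwise one, two, three dots, 0.4 rad apart (three at -0.6 rad).
- dial (a joint): Angle of the dial in rad, growing clockwise seen from above: 0 at rest, first click 0.4, second 0.8, third 1.2, end stop 1.5. Its spring always turns it back to 0 when it is let go: return torque 0.06 N m at rest rising to 0.11 N m at the third click; the clicks add a ripple of 0.03 N m either way.
- bar_top (a point): Middle of the top face of the dial's upright bar grip, on the dial's vertical axis, 119.5 mm above the table; turns with the dial. The bar is black, 62 mm long (this point's x), 14 mm thick (y), 34 mm high (z), on a black disc 68 mm across and 8 mm thick. x points to the end with the white line (the pointer); at rest that is +0.6 rad from the box's x.
- small_canister: Bystander: smaller white canister with a closed wooden lid, 68 mm across, 93 mm high, standing on the table. Origin: centre of its underside.
- mug: Bystander: mug, 78 mm across, 88 mm high, on the table. Origin: centre of its underside.
- bowl: Bystander: bowl, 130 mm across, 55 mm high. Origin: centre of its underside.
- cup: Bystander: cup, 72 mm across, 75 mm high. Origin: centre of its underside.
- ruler: Bystander: steel ruler lying flat, 300 mm by 30 mm by 4 mm. Origin: centre of its underside; x along its length.
Things that resemble listed ones, but are neither listed nor needed, are in the scene too. Leave any pink look-alike of the stand alone. What is shaped like the box but orange or pink is not meant.

How it is judged:
By the outcome, as a careful person would: the job done as asked, in the order asked, and still so for the second after the job is handed in, while the arm keeps its last pose, push and grip.
It also fails if it takes over 48 s, if anything falls off the work surface, if the arm or the gripper's body presses on something with over 40 N, if the wrist force passes 120 N, or if a joint passes its speed limit or range.

## Working session

There is one attempt and no reset: what is moved stays moved. The work goes in short steps, Python scripts to look and compute and a shell command to move; the robot and the scene stay as the last step left them, time stands still between calls to the robot, and variables do not carry over. Pictures are saved under pics/ and viewed, about 8 in all and at most 12, crops included, and the job is handed in when it is done.

```bash
mkdir -p pics
cat > h.py <<'E'
import numpy as np, cv2
from plant import read_state, camera, sign_off, grip_depth
from scipy.spatial.transform import Rotation as R
def toolT():
    s=read_state(); T=np.eye(4); q=s['orientation']
    T[:3,:3]=R.from_quat([q[1],q[2],q[3],q[0]]).as_matrix(); T[:3,3]=s['tool_pos']; return T
def snap(n,f):
    T=toolT(); c=camera(n); 
    M=c['cam_to_world'] if n!='wrist' else T@np.array(c['mount'])
    cv2.imwrite(f'pics/{f}.png',c['image'][:,:,::-1]); np.savez(f'pics/{f}.npz',M=M,K=[c['fx'],c['fy'],c['cx'],c['cy']]); 
def ray(f,u,v,z):
    d=np.load(f'pics/{f}.npz'); fx,fy,cx,cy=d['K']; M=d['M']
    r=M[:3,:3]@[(u-cx)/fx,(v-cy)/fy,1]; o=M[:3,3]; return o+r*(z-o[2])/r[2]
def proj(f,p):
    d=np.load(f'pics/{f}.npz'); fx,fy,cx,cy=d['K']; q=np.linalg.inv(d['M'])@[*p,1]
    return fx*q[0]/q[2]+cx, fy*q[1]/q[2]+cy
E
python3 - <<'E'
from h import *
print(read_state(),grip_depth if not callable(grip_depth) else grip_depth())
print(toolT().round(3))
a=[]
for n in('scene','side'): snap(n,n+'0')
E
```

```text
{'clock': 0.0, 'joint_positions': array([-3.68639075e-02,  2.64735201e-01,  1.60533126e+00, -2.05254630e-05,
        1.27369155e+00, -3.68795790e-02]), 'dq': array([-0.00075626, -0.00033677, -0.00062535, -0.0003768 ,  0.00100121,
       -0.00036993]), 'joint_efforts': array([-9.59501231e-04, -5.02113855e+01, -3.56871557e+01,  7.25938403e-02,
        2.92220683e-02, -1.93505334e-04]), 'tool_pos': array([6.74310277e-01, 4.12677199e-05, 2.37423175e-01]), 'orientation': array([-3.01079061e-05,  9.99999414e-01,  1.08507912e-05, -1.08230106e-03]), 'wrist_force': array([-0.02176912, -0.47966548,  0.64899216]), 'moment': array([-0.01341174, -0.03621339, -0.01083762]), 'finger_gap': 0.08821900592329564} 0.0187
[[ 1.     0.    -0.002  0.674]
 [ 0.    -1.     0.     0.   ]
 [-0.002 -0.    -1.     0.237]
 [ 0.     0.     0.     1.   ]]
```

View pics/scene0.png

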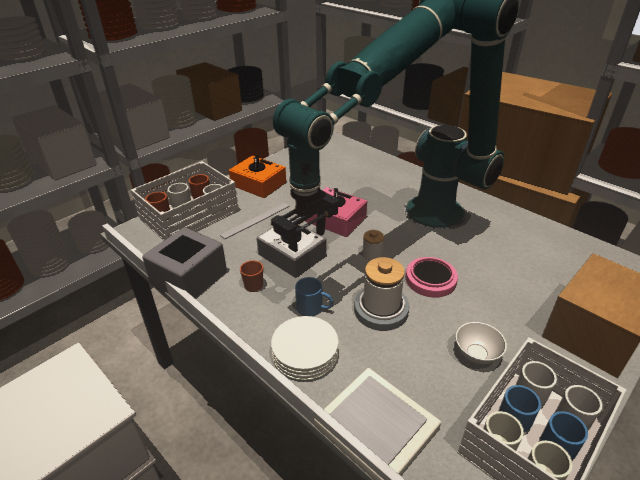

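View pics/side0.png

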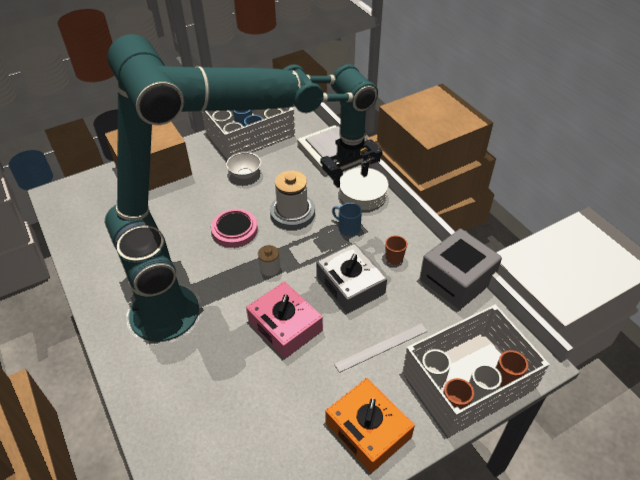

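Scene: canister knob top is near (384,265), with the grey box partly behind the gripper. Side: knob top is near (291,178), and the grey box dial bar is near (351,258). The pink and orange boxes are decoys.

Run:
```python
from h import *
for z in (.172,.182): print(z,ray('scene0',384,263,z).round(4),ray('side0',291,176,z).round(4))
# box
print('dial disc',ray('side0',351,269,.085).round(4),'bar',ray('side0',353,259,.1195).round(4))
I=cv2.imread('pics/side0.png'); c1=cv2.resize(I[230:320,300:400],None,fx=5,fy=5,interpolation=2); c2=cv2.resize(I[160:240,255:315],None,fx=5,fy=5,interpolation=2)
c2=cv2.copyMakeBorder(c2,0,450-400,0,0,0)
cv2.imwrite('pics/c.png',np.hstack([c1,c2]))
```

```text
0.172 [0.5413 0.1681 0.172 ] [0.5567 0.1799 0.172 ]
0.182 [0.5509 0.1747 0.182 ] [0.5517 0.1697 0.182 ]
dial disc [ 0.5539 -0.2086  0.085 ] bar [ 0.5643 -0.2017  0.1195]
```

View pics/c.png

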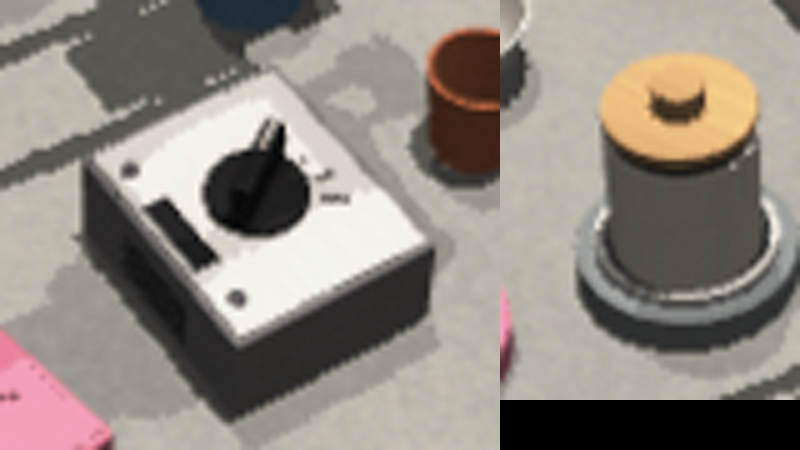

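```bash
python3 -m inch '[[-0.5,-0.7,-0.2,0],[-0.5,-0.7,-0.2,0],[-0.5,-0.7,-0.2,0],[-0.5,-0.7,0,0],[-0.45,-0.6,0,0]]' 0 10; python3 -m inch '[[0,0,0,0],[0,0,0,0]]'
python3 - <<'E'
from h import *
snap('wrist','w1'); snap('scene','s1'); print(toolT().round(4), read_state()['wrist_force'])
print('corners',[ray('side0',u,v,.077).round(4)[:2] for u,v in((317.6,262),(354,243.6),(386.4,280),(347.6,298.6))])
print('mid', np.mean([ray('side0',u,v,.077) for u,v in((317.6,262),(354,243.6),(386.4,280),(347.6,298.6))],0))
E
```

```text
clock: 0.6
tool_pos: [0.5493, 0.1707, 0.264]
orientation: [0.001, 1.0, -0.004, -0.004]
wrist_force: [0.6, 1.0, -0.4]
finger_gap: 0.0504
clock: 0.8
tool_pos: [0.5461, 0.1742, 0.2637]
orientation: [0.0, 1.0, -0.001, -0.005]
wrist_force: [0.1, -0.6, -0.7]
finger_gap: 0.0341
[[ 9.999e-01 -4.700e-03 -9.800e-03  5.467e-01]
 [-4.700e-03 -1.000e+00 -3.000e-04  1.734e-01]
 [-9.800e-03  4.000e-04 -1.000e+00  2.636e-01]
 [ 0.000e+00  0.000e+00  0.000e+00  1.000e+00]] [-0.17638335  0.42802644  0.68282902]
corners [array([ 0.4824, -0.1252]), array([ 0.6231, -0.1176]), array([ 0.6276, -0.2954]), array([ 0.4876, -0.2951])]
mid [ 0.55516796 -0.20831309  0.077     ]
```

View pics/w1.png

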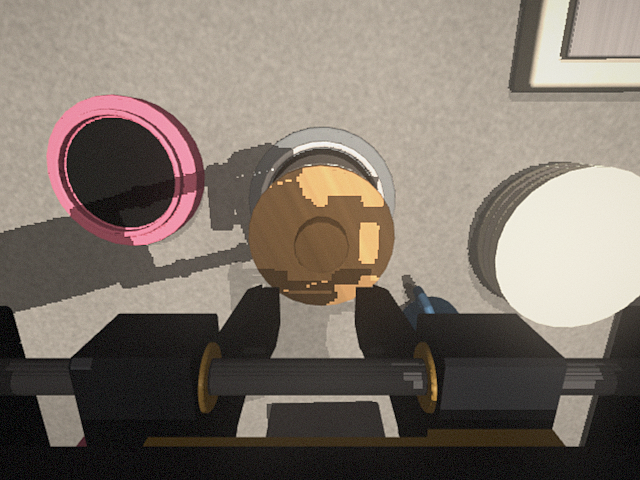

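Wrist: knob top is centred near (321,244), and the lid disc spans about 248–394 px.

```bash
python3 - <<'E'
from h import *
for z in(.172,.178,.182): print(ray('w1',321,244,z).round(4), ray('scene0',384,264,z).round(4), ray('side0',290.6,177,z).round(4))
E
python3 -m inch '[[0,0,0,0],[0,0,0,0],[0,0,0,0],[0,0,0,0]]'
```

```text
[0.5476 0.1743 0.172 ] [0.5446 0.1707 0.172 ] [0.5531 0.1762 0.172 ]
[0.5476 0.1763 0.178 ] [0.5503 0.1746 0.178 ] [0.5501 0.17   0.178 ]
[0.5476 0.1775 0.182 ] [0.5542 0.1773 0.182 ] [0.5481 0.166  0.182 ]
clock: 1.3
tool_pos: [0.5489, 0.1699, 0.2626]
orientation: [0.001, 1.0, -0.005, -0.005]
wrist_force: [-0.1, -0.2, 0.3]
finger_gap: 0.0005
```

```bash
python3 -m inch '[[0,-0.08,0.4,0],[0,0,0.4,0],[0,0,0.3,0],[0,0,0.1,0],[0,0,0,0]]'; python3 -m inch '[[0,0,0.06,0],[0,0,0.06,0],[0,0,0.06,0]]'
```

```text
clock: 1.8
tool_pos: [0.5503, 0.1726, 0.2015]
orientation: [0.001, 1.0, -0.006, -0.004]
wrist_force: [0.0, -0.6, 0.1]
finger_gap: 0.0009
clock: 2.1
tool_pos: [0.5516, 0.1729, 0.1941]
orientation: [0.0, 1.0, -0.006, -0.003]
wrist_force: [0.7, -0.1, -0.4]
finger_gap: 0.0003
```

```bash
python3 -m inch '[[-0.04,0,0.08,0],[0,0,0.08,0],[0,0,0.08,0]]'; python3 -m inch '[[0,0,0.06,0],[0,0,0.06,0]]';  python3 -m inch '[[0,0,0.06,0],[0,0,0.06,0]]'
```

```text
clock: 2.4
tool_pos: [0.5501, 0.1732, 0.1826]
orientation: [-0.0, 1.0, -0.006, -0.001]
wrist_force: [0.3, 0.1, 0.3]
finger_gap: 0.0007
clock: 2.6
tool_pos: [0.5501, 0.1732, 0.1779]
orientation: [-0.0, 1.0, -0.006, -0.001]
wrist_force: [-3.0, -2.3, 6.9]
finger_gap: 0.0006
clock: 2.8
tool_pos: [0.5502, 0.1732, 0.1742]
orientation: [-0.0, 1.0, -0.006, -0.001]
wrist_force: [-3.4, -1.1, 7.4]
finger_gap: 0.0006
```

Lid is sliding (about 8 N). Continuing to the hard stop.

```bash
python3 -m inch '[[0,0,0.06,0],[0,0,0.06,0]]'; python3 -m inch '[[0,0,0.06,0],[0,0,0.06,0]]'
```

```text
clock: 3.0
tool_pos: [0.5501, 0.1732, 0.1708]
orientation: [-0.0, 1.0, -0.006, -0.001]
wrist_force: [-5.2, -2.4, 21.3]
finger_gap: 0.0008
clock: 3.2
tool_pos: [0.5508, 0.1734, 0.171]
orientation: [-0.0, 1.0, -0.006, 0.0]
wrist_force: [-7.0, -2.1, 15.5]
finger_gap: 0.0006
```

```bash
python3 -m inch '[[0,0,0.12,0],[0,0,0.14,0]]';  python3 -m inch '[[0,0,0.14,0]]'; python3 -m inch '[[0,0,-0.2,0],[0,0,-0.4,0],[0,0,-0.6,0],[0,0,-0.6,0]]'
```

```text
clock: 3.4
tool_pos: [0.553, 0.174, 0.1714]
orientation: [-0.001, 1.0, -0.006, 0.003]
wrist_force: [-14.1, -4.5, 39.2]
finger_gap: 0.0004
clock: 3.5
tool_pos: [0.5546, 0.1744, 0.1719]
orientation: [-0.002, 1.0, -0.006, 0.005]
wrist_force: [-12.5, -4.4, 33.2]
finger_gap: 0.0003
clock: 3.9
tool_pos: [0.5515, 0.1736, 0.263]
orientation: [-0.001, 1.0, -0.006, 0.003]
wrist_force: [0.1, -0.1, 0.6]
finger_gap: 0.0004
```

```bash
python3 -m inch '[[0,0.8,0,0],[0,0.8,0,0],[0,0.8,0,0],[0,0.8,0,0],[0,0.8,0,0]]' 60 40; python3 -m inch '[[0,0.8,0,0],[0,0.8,0,0],[0,0.6,0,0],[0,0.4,0,0],[0,0,0,0]]'; python3 -m inch '[[0,0,0,0],[0,0,0,0]]'
python3 - <<'E'
from h import *
snap('wrist','w2'); snap('side','d2'); print(toolT().round(4))
E
```

```text
clock: 4.4
tool_pos: [0.5539, -0.0264, 0.2694]
orientation: [-0.003, 1.0, -0.001, 0.01]
wrist_force: [0.6, 0.3, -0.9]
finger_gap: 0.0382
clock: 4.9
tool_pos: [0.5525, -0.1668, 0.2677]
orientation: [-0.002, 1.0, -0.003, 0.011]
wrist_force: [-0.2, 0.4, 0.1]
finger_gap: 0.06
clock: 5.1
tool_pos: [0.5523, -0.1663, 0.2672]
orientation: [-0.003, 1.0, -0.004, 0.01]
wrist_force: [0.5, 0.4, 0.1]
finger_gap: 0.0597
[[ 0.9998 -0.0071  0.0206  0.5524]
 [-0.0072 -1.      0.0053 -0.1658]
 [ 0.0206 -0.0055 -0.9998  0.2673]
 [ 0.      0.      0.      1.    ]]
```

View pics/w2.png

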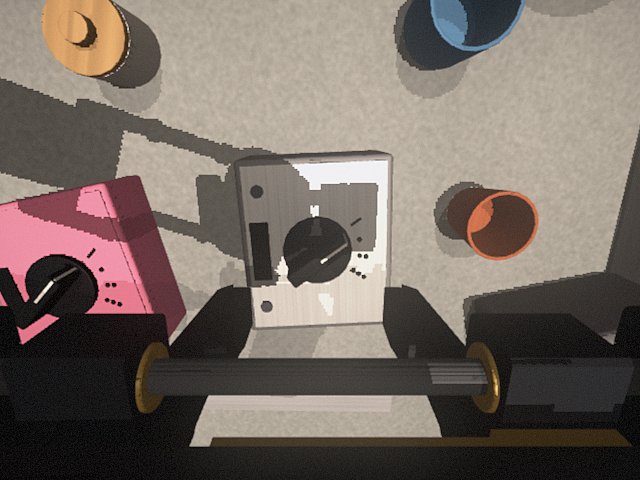

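Wrist: grey box's dial disc is centred near (317,250). White pointer runs (321,263)–(348,246), rest line is at (356,222), and three dots are at (358,272).

Run:
```python
from h import *
print('disc',ray('w2',317,250,.085).round(4))
P=[ray('w2',u,v,.077)[:2] for u,v in((237,163),(391,158),(386,323),(254,328))]; print(np.round(P,4), np.mean(P,0))
a=ray('w2',321,263,.1195);b=ray('w2',348,246,.1195);print(a,b,np.arctan2(*(b-a)[[1,0]]))
print('rest',ray('w2',356,222,.077),'3',ray('w2',358,272,.077))
print([np.round(proj('w2',(.555,-.208,z))) for z in(.077,.1195)])
I=cv2.imread('pics/w2.png'); c1=cv2.resize(I[140:340,220:420],None,fx=3,fy=3,interpolation=2);cv2.imwrite('pics/c2.png',c1)
```

```text
disc [ 0.5552 -0.2     0.085 ]
[[ 0.4823 -0.1169]
 [ 0.6249 -0.1139]
 [ 0.6283 -0.2859]
 [ 0.4876 -0.2889]] [ 0.55574694 -0.20138987]
[ 0.55805537 -0.20066707  0.1195    ] [ 0.58162573 -0.18532254  0.1195    ] 0.5770847017999516
rest [ 0.5936882  -0.17449039  0.077     ] 3 [ 0.59691111 -0.22690578  0.077     ]
[array([317., 255.]), array([318., 271.])]
```

View pics/c2.png

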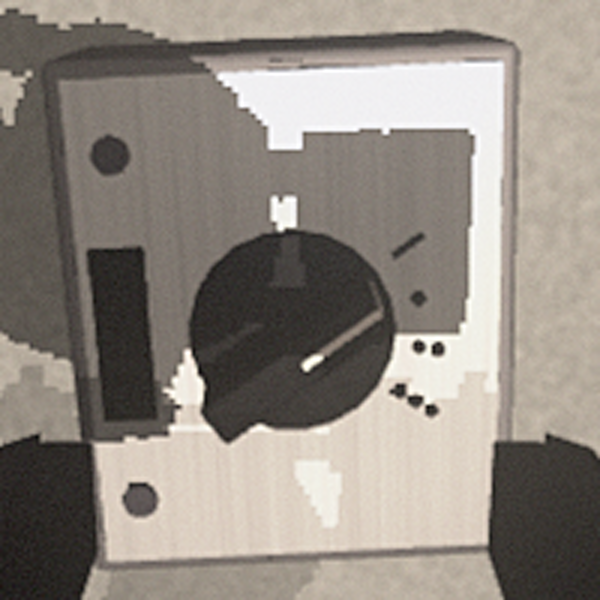

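```bash
python3 -m inch '[[0.05,0.4,0,0],[0,0.3,0,0],[0,0,0,1],[0,0,0,1],[0,0,0,1]]' 50 40; python3 -m inch '[[0,0,0.2,1],[0,0,0.2,1],[0,0,0.2,1],[0,0,0.2,1],[0,0,0.2,1]]'; python3 -m inch '[[0,0,0,1],[0,0,0,0.5],[0,0,0,0],[0,0,0,0]]'
python3 - <<'E'
from h import *
snap('wrist','w3'); T=toolT(); print(T.round(4),np.arctan2(T[1,0],T[0,0]))
E
```

```text
clock: 5.7
tool_pos: [0.5554, -0.1983, 0.2674]
orientation: [-0.005, 0.987, -0.162, 0.01]
wrist_force: [0.9, 0.2, 1.0]
finger_gap: 0.05
clock: 6.2
tool_pos: [0.5584, -0.1966, 0.2186]
orientation: [-0.008, 0.907, -0.421, 0.01]
wrist_force: [-0.4, -0.1, 0.7]
finger_gap: 0.0502
clock: 6.6
tool_pos: [0.5573, -0.1945, 0.2161]
orientation: [-0.009, 0.87, -0.493, 0.007]
wrist_force: [-1.0, -0.3, 0.4]
finger_gap: 0.0504
[[ 0.5139 -0.8576  0.0216  0.5573]
 [-0.8578 -0.5139  0.0084 -0.1945]
 [ 0.0039 -0.0229 -0.9997  0.2161]
 [ 0.      0.      0.      1.    ]] -1.0310531167214498
```

View pics/w3.png

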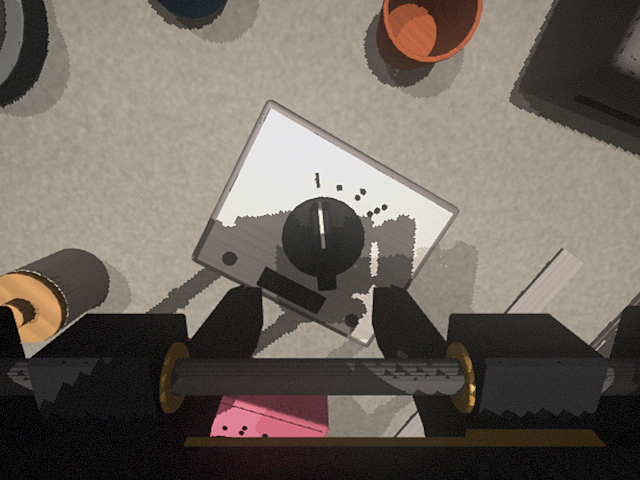

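Wrist: pointer line runs from (320,205) to (323,247), the disc is centred near (323,237), and the bar is nearly between the fingers.

Run:
```python
from h import *
a=ray('w3',323.5,247,.1195);b=ray('w3',320.5,206,.1195);T=toolT()
print('disc',ray('w3',323,237,.085).round(4),a,b,'bar yaw',np.arctan2(*(b-a)[[1,0]]))
P=[ray('w3',u,v,.077)[:2] for u,v in((268,103),(455,210),(368,343),(195,259))]; print(np.round(P,4), np.mean(P,0))
ax=np.array([.5555,-.202,.11]); yaw=np.arctan2(T[1,0],T[0,0])
for ax in ([.5555,-.202,.105],[*ray('w3',323,237,.085)[:2],.105]):
  print('shift units',(T[:3,:3].T@(np.array(ax)-T[:3,3])/.05).round(2))
```

```text
disc [ 0.5569 -0.2008  0.085 ] [ 0.55837536 -0.19949632  0.1195    ] [ 0.58275806 -0.18231416  0.1195    ] bar yaw 0.6138643049879978
[[ 0.6235 -0.1122]
 [ 0.6301 -0.2831]
 [ 0.4903 -0.2892]
 [ 0.4828 -0.1188]] [ 0.55669198 -0.20081392]
shift units [0.1  0.16 2.22]
shift units [0.09 0.12 2.22]
```

```bash
python3 -m inch '[[0.1,0.14,0.4,-0.7],[0,0,0.4,0],[0,0,0.3,0],[0,0,0,0]]'
python3 - <<'E'
from h import *
T=toolT(); print('yaw',np.arctan2(T[1,0],T[0,0]),T[:3,3]); print('shift units',(T[:3,:3].T@(np.array([.5563,-.2015,.095])-T[:3,3])/.05).round(2))
E
```

```text
clock: 7.05
tool_pos: [0.5567, -0.2023, 0.1615]
orientation: [-0.009, 0.889, -0.457, 0.01]
wrist_force: [-0.6, 0.4, -0.7]
finger_gap: 0.0498
yaw -0.9504648100035649 [ 0.5566976  -0.20231085  0.16149745]
shift units [-0.03  0.03  1.33]
```

```bash
python3 -m inch '[[-0.03,0.03,0.3,0],[0,0,0.3,0],[0,0,0.3,0],[0,0,0.2,0],[0,0,0,0]]';python3 -m inch '[[0,0,0.08,0],[0,0,0.08,0],[0,0,0.04,0],[0,0,0,0]]'
python3 - <<'E'
from h import *
T=toolT(); print('yaw',np.arctan2(T[1,0],T[0,0]),T[:3,3]); print('shift units',(T[:3,:3].T@(np.array([.5563,-.2015,.095])-T[:3,3])/.05).round(2))
E
```

```text
clock: 7.55
tool_pos: [0.5568, -0.2015, 0.103]
orientation: [-0.009, 0.889, -0.457, 0.011]
wrist_force: [-0.5, -0.3, 0.8]
finger_gap: 0.0499
clock: 7.95
tool_pos: [0.5579, -0.2018, 0.0928]
orientation: [-0.009, 0.889, -0.457, 0.011]
wrist_force: [0.7, 0.9, -0.3]
finger_gap: 0.0499
yaw -0.9495810305793939 [ 0.557858   -0.20176911  0.0927923 ]
shift units [-0.02  0.02 -0.04]
```

Bar straddled at the right height. Closing with moderate force.

```bash
python3 -m inch '[[0,0,-0.03,0],[0,0,0,0],[0,0,0,0],[0,0,0,0],[0,0,0,0]]' 0 20; python3 -m inch '[[0,0,0,0],[0,0,0,0],[0,0,0,0],[0,0,0,0]]' 0 20
python3 - <<'E'
from h import *
T=toolT(); print('yaw',np.arctan2(T[1,0],T[0,0]),T[:3,3],read_state()['moment'])
E
```

```text
clock: 8.45
tool_pos: [0.5574, -0.2003, 0.0959]
orientation: [-0.01, 0.889, -0.457, 0.01]
wrist_force: [-2.3, 2.7, 1.9]
finger_gap: 0.014
clock: 8.85
tool_pos: [0.5574, -0.2003, 0.0959]
orientation: [-0.01, 0.889, -0.457, 0.01]
wrist_force: [0.6, 1.1, 0.1]
finger_gap: 0.0139
yaw -0.9497465474373717 [ 0.55742004 -0.20026888  0.09586349] [0.24439037 0.18600979 0.01182152]
```

```bash
python3 -m inch '[[0,0,0,0.8],[0,0,0,0.8],[0,0,0,0.8],[0,0,0,0.8],[0,0,0,0.8]]' 0 35
python3 - <<'E'
from h import *
T=toolT(); s=read_state();print('yaw',np.arctan2(T[1,0],T[0,0]),T[:3,3],s['moment'],s['wrist_force'],s['joint_positions'].round(2))
E
```

```text
clock: 9.35
tool_pos: [0.5578, -0.2011, 0.0959]
orientation: [-0.012, 0.77, -0.638, 0.009]
wrist_force: [-0.0, 0.2, -0.2]
finger_gap: 0.0135
yaw -1.3833069784461807 [ 0.55776804 -0.20107272  0.09588803] [-0.04937336  0.18346902  0.14921573] [-0.04349159  0.24981399 -0.21069202] [-0.4   0.22  1.93  0.02  0.96  0.97]
```

```bash
python3 -m inch '[[0,0,0,0.8],[0,0,0,0.8],[0,0,0,0.8],[0,0,0,0.8],[0,0,0,0.8]]'; python3 -m inch '[[0,0,0,0.8],[0,0,0,0.8],[0,0,0,0]]'
python3 - <<'E'
from h import *
T=toolT(); s=read_state();print('yaw',np.arctan2(T[1,0],T[0,0]),T[:3,3],s['moment'],s['wrist_force'],s['finger_gap'])
E
```

```text
clock: 9.85
tool_pos: [0.5577, -0.202, 0.0959]
orientation: [0.012, -0.615, 0.789, -0.007]
wrist_force: [-0.4, 1.0, 0.2]
finger_gap: 0.0138
clock: 10.15
tool_pos: [0.5576, -0.2023, 0.0959]
orientation: [0.012, -0.544, 0.839, -0.006]
wrist_force: [-0.1, 1.3, 0.5]
finger_gap: 0.0138
yaw -1.9909790951574253 [ 0.557569   -0.20230692  0.09585934] [-0.13025569  0.25411631  0.00618691] [-0.11349904  1.31136184  0.51138443] 0.013844764041478146
```

```bash
python3 -m inch '[[0,0,0,0.8],[0,0,0,0.7],[0,0,0,0],[0,0,0,0]]'
python3 - <<'E'
from h import *
T=toolT(); s=read_state();print('yaw',np.arctan2(T[1,0],T[0,0]),T[:3,3],s['moment'],s['wrist_force'],s['finger_gap'])
snap('wrist','w4');snap('side','d4');snap('scene','s4')
a,b=cv2.imread('pics/d4.png'),cv2.imread('pics/s4.png')
w=cv2.imread('pics/w4.png')
cv2.imwrite('pics/c4.png',np.vstack([cv2.resize(w,(400,300)),np.zeros((0,400,3),np.uint8)]) if 0 else np.hstack([cv2.resize(w[100:400,180:480],(500,500),interpolation=2),cv2.resize(a[145:245,250:310],(300,500),interpolation=2)]))
E
```

```text
clock: 10.55
tool_pos: [0.5574, -0.2025, 0.0958]
orientation: [0.012, -0.479, 0.878, -0.005]
wrist_force: [1.0, 2.3, -0.2]
finger_gap: 0.0135
yaw -2.1424375839606147 [ 0.55742176 -0.20253993  0.09582507] [-0.23198635  0.31076776  0.11540087] [ 0.95523598  2.27635504 -0.19409001] 0.013479692371329378
```

View pics/c4.png

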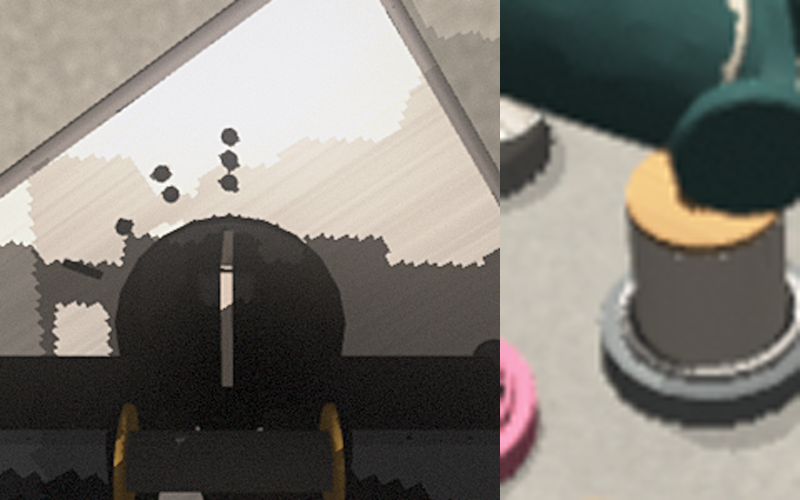

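The pointer line (226,230–385) points straight at the three dots (230,136–183). The lid sits flush on the canister, which is upright in the rim. One drift check, then hand in.

Run:
```python
from h import *
T=toolT(); s=read_state();print('yaw',np.arctan2(T[1,0],T[0,0]),s['clock'],s['finger_gap'],s['wrist_force']); print(sign_off())
```

```text
yaw -2.1439659086219285 10.7 0.013704178554736853 [-0.52523185  1.3419732  -0.07722011]
the job is handed in; nothing more can be done
None
```

I pressed the lid fully home, then turned the dial to the third click. I handed the job in at 10.7 s with the gripper still holding the dial there.

- **Lid:** it slid down at about 8 N and stopped hard with the fingertips at 171 mm, against the expected 170.5 mm. It did not go further when pressed at up to 39 N. The last side picture shows it flush, with the canister upright in the rim; the arm hid part of the lid.
- **Dial:** I gripped the bar at rest (measured width 14 mm) and turned it 1.19 rad clockwise; the third click is at 1.2. The pointer lined up with the three dots in the wrist picture, and the angle stayed steady within 0.002 rad until I handed in.
- **Disagreement:** the side and wrist cameras differed by about 7 mm on the dial's position. I used the wrist value, and the grip confirmed it.
- **Not checked:** I took no final picture of the other crockery or the ruler. All sideways moves were well above them, and I saw no unexpected contact forces.

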